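# Feel the gap under the foot with a taper gauge

### The job

Pick up the brass taper gauge by its black handle and slide it, thin end first, lying flat on the bright anvil strip of the gap stand, squarely in under the round foot until it drags firmly (about 8 N of push). Then let go and leave it lying flat and snug under the foot, so that the gap can be read off it; never jam it (keep the push under 15 N and do not press it down hard), and do not disturb the bottle, the jar or the plaster model.

Things in the scene. Friction and masses are not known exactly. Their poses are not given: they have to be found in the camera images.
- stand: Fixed stand: grey base 160 x 100 x 8 mm (x -75 to +85), dark bridge over it. Origin on the bench below the middle of the foot. x level: the gauge slides in from -x towards +x; y to the left, z up. Bridge (x +-9 mm): posts with inner faces at y +-36 mm, crossbar z 51 to 65, knob rising to at most z = 88 mm.
- anvil: Bright steel anvil strip on the base, 156 x 44 x 4 mm (x -73 to +83). Origin in its underside below the foot, axes as the stand; top face 4 mm above the origin, 12 mm above the bench. Hard and rubbing: a gauge wedged under the foot stays there when let go.
- under_foot (a point): Point on the strip's top face straight below the foot's lowest line; axes as the stand. The foot is a round steel bar across the strip, 12 mm diameter, 22 mm long in y, on a stiff spring that yields 1 mm per 15 N. The gap from it to the strip differs every time, 5 to 10.5 mm, and is not reported: it must be felt.
- gauge: Loose brass taper gauge, 178 x 24 mm, about 0.1 kg, sole down. Origin on the sole under the middle of the black handle; x to the thin end (nose x = +140, tail -38 mm), z up. 3 mm thick at the nose, rising 1 mm per 10 mm to 13 mm at x = +40. Handle: plate 44 mm long (x +-22), 12 mm thick in y, z 13 to 56 mm; pinch it across y, TCP 37 mm above the sole.
- gauge_nose (a point): Middle of the thin end's lower edge on the gauge, 140 mm from the gauge's origin along its x.
- white_bottle: Bystander: white bottle, 54 mm diameter, 122 mm tall, origin under its middle.
- bur_jar: Bystander: small clear jar with burs, 45 x 42 x 40 mm, origin under its middle.
- plaster_model: Bystander: buff plaster tooth model, 65 x 77 x 55 mm, origin under its middle.
Things that resemble listed ones, but are neither listed nor needed, are in the scene too. Of the things that look like the gauge, take the one that is nearest to the robot's base at the start.

How it is judged:
On the way, in this order (a step that is already met when the one before it is completed fails the run):
1. the gauge is picked up off the bench (40 mm or more) (height (world z) of gauge above 0.04 m), for 0.2 s.
2. the gauge's nose is under the foot, flat on the anvil strip, and the gauge is drawn in square (x of gauge_nose in the frame of under_foot above 0.01 m and y of gauge_nose in the frame of under_foot between -0.01 and 0.01 m and z of gauge_nose in the frame of under_foot between -0.003 and 0.004 m and angle between the x axis of gauge and the x axis of stand, either way round below 0.12 rad), for 0.2 s.
At the end, for the whole second after the job is handed in: The gauge lies flat on the strip (0.06 rad), square to the stand (0.12 rad), nose within 10 mm of the strip's middle, within 4 mm of its face and at least 10 mm beyond the foot's lowest line, let go, at rest, and wedged so that it presses on the strip with more than 2.5 N (weight about 1 N) (all of step 2 and contact force between gauge and anvil above 2.5 N and angle between gauge's own z axis and vertical below 0.06 rad and linear speed of gauge below 0.01 m/s); the robot touches nothing.
It fails at once if the gauge is jammed or pressed down: more than 18 N between gauge and anvil strip (contact force between gauge and anvil above 18 N).
It fails at once if the gauge is rammed against the stand: more than 40 N between them, all contacts together (contact force between gauge and stand above 40 N).
It fails at once if the white bottle is moved more than 20 mm (distance of white_bottle from where it was at the start of the episode above 0.02 m).
It fails at once if the bur jar is moved more than 20 mm (distance of bur_jar from where it was at the start of the episode above 0.02 m).
It fails at once if the plaster model is moved more than 20 mm (distance of plaster_model from where it was at the start of the episode above 0.02 m).
It also fails if it takes over 64 s, if anything falls off the work surface, if the arm or the gripper's body presses on something with over 40 N, if the wrist force passes 120 N, or if a joint passes its speed limit or range.

### The arm

A 6-joint arm with a two-finger parallel gripper is mounted at the origin on a cart in front of the work surface, level with it; the furniture and walls round the work are solid. World frame = base frame: x ahead of the robot, y to its left, z up, the work surface at z = 0. Lengths are in m, angles in rad, forces in N, time in s.
With the tool pointing down it reaches from about 0.25 to 0.725 m from the base axis. Payload 4 kg.
Tool frame: the origin (TCP) lies between the finger pads, 19 mm behind the fingertips; this is the grasp point; z points along the fingers, y is the line along which they close (so a half turn about z gives the same grasp; the last joint's range is limited). The gripper opens to 85 mm and grips with 20 to 120 N. Pads are 22 mm wide; open, the fingers measure 114 mm over their backs; the gripper's body (76 mm by 85 mm) begins 54 mm behind the grasp point. The pads swing forward as they close: fully open they stand 13 mm farther back than shut.
Start: joints at [0, 0.241, 0.005, 1.335, 0, 1.571], TCP at [0.5, -0, 0.25] pointing down, gripper open.
Joint ranges: [-2.72, 2.72], [-1.05, 1.87], [-1.09, 1.28], [-1.99, 2.15], [-1.42, 1.44], [-3.14, 3.14]. Speed limits (rad/s): [2.79, 2.79, 3.14, 3.14, 3.14, 3.14].

### API

Orientations are given as a unit quaternion [x, y, z, w].
In Python, from workcell import monitor, vision, job gives the robot as it stands.
- The arm moves only by the tool move_arm, never from a script. Its argument "moves" is a list that holds one entry, the list of rows, each a list of 5 numbers: the shift along the world's x, y, z in m, then the turn about the world's z in degrees, then the opening in per cent of the stroke, from 0 (shut) to 100 (fully open). In form: [[[x, y, z, turn, gripper], ...]]. A call has 1 to 5 rows; each row is the pose to reach, as a shift and turn from the pose commanded when the call began; what a row does not reach only later rows make up. A row lasts 1/8 s, in which the tool goes at most 62.5 mm and 10.7 degrees, less where a joint would pass 70% of its speed; a pose out of reach is approached as far as the arm can. A call with a gripper value outside its range is refused whole. The fingers move at their own pace and stop on an object; the grip force is fixed at half the most. Time passes only in rows, so rows that repeat a pose let the fingers close. It gives the time, the measured TCP pose, the force, the opening and the grip force at its end, in the units of the state.
- monitor.get_obs(): the state, without advancing time (a new reading comes with each control period).
- vision.camera(name): name is "scene" or "side" or "wrist"; returns a dict with "color" (480x640x3 uint8, red, green, blue), "camera_matrix" (3x3 intrinsics, pixels), "eye" and "attitude" of the camera in the world; the wrist camera has in their place "hand_eye" (4x4, takes a point from camera to tool coordinates, whose origin is the TCP and whose axes are the flange's). Camera axes: x right, y up, looking along -z (the intrinsics and any distortion apply to the point x, -y, -z); pixel columns grow to the right and rows downward; lengths in m; the calibration is good to about 2 mm. A picture is of the moment at which its call begins: read the wrist's pose just before it. There is no depth.
- job.job_done(): hands the job in; it is judged then, once.
The state is a dict: "clock": time; "joint_pos": joint angles; "joint_vel": joint speeds; "tau": joint torques, N m; "eef_pos": TCP position; "tool_rot": TCP orientation; "ft_force": force on the tool from outside, world axes, zero at the start; "ft_torque": the same for the moment, N m; "grip_width": finger opening in m; "grasp_force": force on a finger pad.
Only numpy, scipy, OpenCV 4.12 (cv2) and the standard library are available. Lean on these libraries where they do the work, as an engineer would, in place of code of your own. Each camera call takes 0.05 s, during which the arm holds its last target. There are 200 camera calls.

## Working session

There is one attempt and no reset: what is moved stays moved. The work goes in short steps, Python scripts to look and compute and a tool call to move; the robot and the scene stay as the last step left them, time stands still between calls to the robot, and variables do not carry over. Pictures are saved under pics/ and viewed, at most 12 in all, crops included, and the job is handed in when it is done.

Besides the shell and the picture viewer there is one more tool, called after "Request:" as a command line: name --argument value ..., lists and objects as JSON in quotes. move_arm: Moves the arm, as the interface text tells. Its arguments: {"type":"object","properties":{"moves":{"type":"array","items":{"type":"array","items":{"type":"array","items":{"type":"number"}}}}},"required":["moves"]}

```bash
mkdir -p pics; cat > h.py <<'E'
import numpy as np, cv2
from scipy.spatial.transform import Rotation as R
from workcell import monitor, vision, job
def rot(a):
    a=np.array(a,float)
    return a if a.shape==(3,3) else R.from_quat(a).as_matrix()
def cam(n):
    o=monitor.get_obs(); c=vision.camera(n)
    if 'eye' in c: c['R']=rot(c['attitude']); c['o']=np.array(c['eye'])
    else:
        T=np.array(c['hand_eye']); W=rot(o['tool_rot'])
        c['R']=W@T[:3,:3]; c['o']=W@T[:3,3]+np.array(o['eef_pos'])
    return c
def ray(c,uv):
    K=np.array(c['camera_matrix']); p=np.linalg.inv(K)@np.array([uv[0],uv[1],1.])
    return c['R']@np.array([p[0],-p[1],-p[2]])
def plane(c,uv,z):
    d=ray(c,uv); return c['o']+d*(z-c['o'][2])/d[2]
def proj(c,P):
    q=c['R'].T@(np.array(P)-c['o']); K=np.array(c['camera_matrix']); p=K@np.array([q[0],-q[1],-q[2]]); return p[:2]/p[2]
def save(c,n): cv2.imwrite('pics/'+n,c['color'][...,::-1])
E
python3 - <<'E'
from h import *
import pickle
for n in ('scene','side','wrist'):
    c=cam(n); save(c,n+'0.png'); pickle.dump({k:c[k] for k in ('color','camera_matrix','R','o')},open(n+'0.pkl','wb'))
    print(n,c['o'].round(3),c['R'].round(2).tolist(),[k for k in c], np.array(c['camera_matrix'])[0].round())
print(monitor.get_obs())
E
```

```text
scene [ 0.116 -0.339  0.716] [[0.64, 0.58, -0.5], [-0.77, 0.47, -0.44], [-0.02, 0.67, 0.74]] ['color', 'camera_matrix', 'eye', 'attitude', 'R', 'o'] [439.   0. 317.]
side [-0.338  0.685  1.218] [[-0.57, 0.6, -0.57], [-0.82, -0.42, 0.38], [-0.01, 0.68, 0.73]] ['color', 'camera_matrix', 'eye', 'attitude', 'R', 'o'] [622.   0. 334.]
wrist [0.499 0.074 0.373] [[1.0, -0.0, 0.0], [-0.0, 0.96, 0.29], [-0.0, -0.29, 0.96]] ['color', 'camera_matrix', 'hand_eye', 'R', 'o'] [332.   0. 321.]
{'clock': 0.15, 'joint_pos': array([ 2.00591963e-05,  2.41249834e-01,  4.01163236e-03,  1.33518518e+00,
       -8.27997293e-06,  1.57076936e+00]), 'joint_vel': array([-0.00079785, -0.00351006,  0.00485488, -0.00157265,  0.00050442,
        0.00133017]), 'tau': array([-1.62746033e-03, -3.72633219e+01,  2.52638429e+01,  1.23480460e-02,
       -1.30651040e-05,  1.49362950e-05]), 'eef_pos': array([4.99546289e-01, 7.66236077e-06, 2.49304063e-01]), 'tool_rot': array([ 7.07089920e-01,  7.07123174e-01, -5.78176710e-04, -5.72325859e-04]), 'ft_force': array([-0.18522924, -1.25559071,  0.69760625]), 'ft_torque': array([-0.0168002 , -0.00352268, -0.02231612]), 'grasp_force': 0.0, 'grip_width': 0.08585264404917248}
```

View pics/scene0.png

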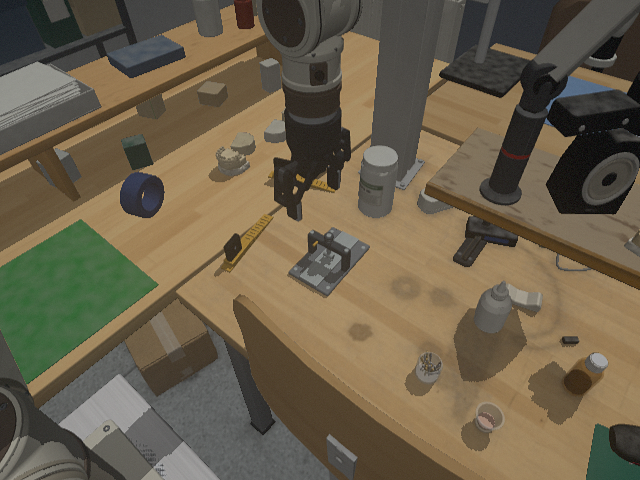

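View pics/side0.png

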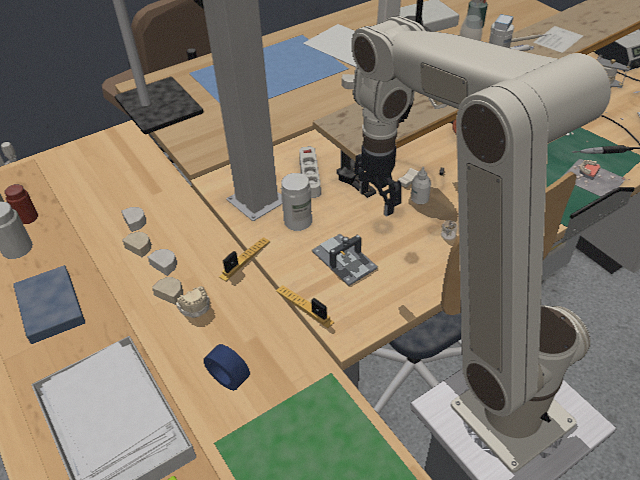

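Two gauges are visible. One is at scene (245,243) / side (305,305), the other at scene (300,183) / side (245,260). The first looks nearer to the base. I'll measure both and check with an enlarged crop.

```bash
python3 - <<'E'
from h import *
import pickle
tiles=[]
for n,(x0,y0,w,h) in (('scene',(210,150,170,150)),('side',(215,220,170,120))):
    c=pickle.load(open(n+'0.pkl','rb')); im=c['color']
    hsv=cv2.cvtColor(im,cv2.COLOR_RGB2HSV)
    m=cv2.inRange(hsv,(17,150,90),(35,255,255))
    k,l,s,ce=cv2.connectedComponentsWithStats(m)
    for i in range(1,k):
        if s[i,4]>40:
            ys,xs=np.where(l==i); p=np.array([plane(c,(u,v),0.008) for u,v in zip(xs,ys)])[:,:2]
            mu=p.mean(0); ax=cv2.PCACompute(p.astype(np.float32),None)[1][0]; t=(p-mu)@ax
            print(n,s[i],'mean',mu.round(3),'ax',ax.round(3),'ends',(mu+ax*t.min()).round(3),(mu+ax*t.max()).round(3),'dist',np.hypot(*mu).round(3))
    print([ (n,p,plane(c,p,0.0).round(3)) for p in []])
    tiles.append(cv2.resize(im[y0:y0+h,x0:x0+w,::-1],(w*4,h*4) if n=='side' else (680,600),interpolation=cv2.INTER_CUBIC))
cv2.imwrite('pics/c1.png',tiles[0]);cv2.imwrite('pics/c2.png',tiles[1])
E
```

```text
scene [311 179  24  13 117] mean [0.748 0.194] ax [-0.063  0.998] ends [0.751 0.157] [0.747 0.221] dist 0.773
scene [224 214  49  51 400] mean [0.524 0.208] ax [0.972 0.235] ends [0.435 0.187] [0.59  0.224] dist 0.564
[]
[]
```

View pics/c1.png

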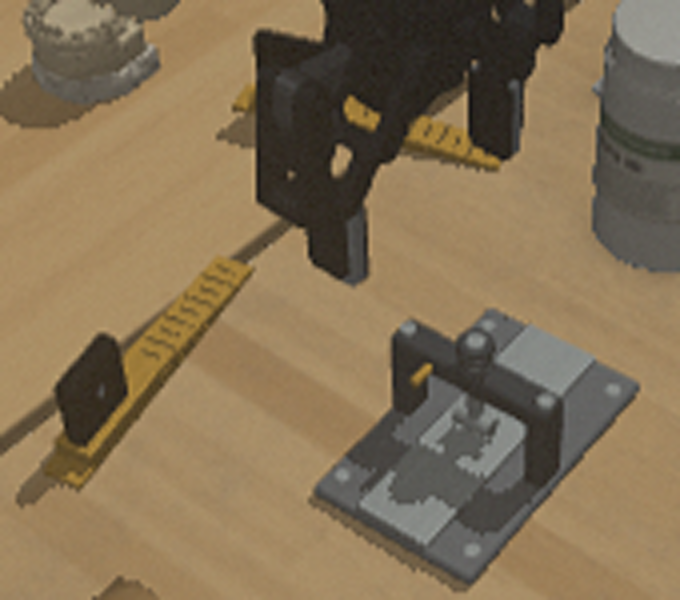

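View pics/c2.png

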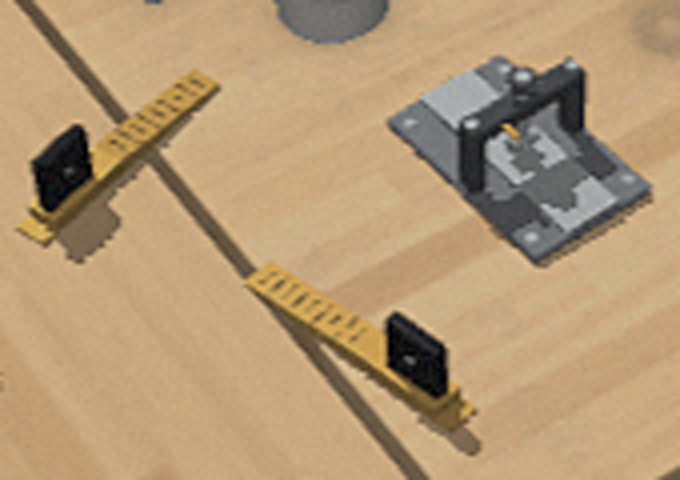

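View pics/wrist0.png

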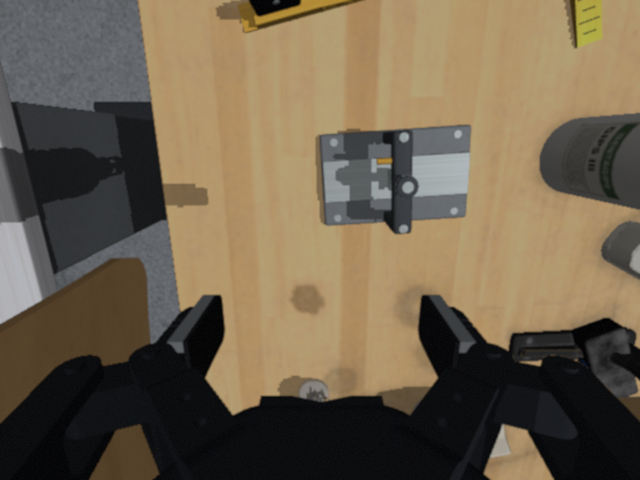

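The near gauge is the one at scene (245,243). Its mean is about 0.56 m from the base, against 0.77 m for the other, and its nose points to +x. The wrist view shows the stand's corners near (320,136), (469,126), (467,216) and (325,224), with the bridge at u≈402.

```bash
python3 - <<'E'
from h import *
import pickle
c=pickle.load(open('wrist0.pkl','rb'))
pts=[(320,136),(469,126),(467,216),(325,224)]
P=[plane(c,p,0.008)[:2] for p in pts]
for p in P: print(p.round(4))
for i in range(4): print(np.linalg.norm(P[i]-P[(i+1)%4]).round(4))
print('bar top screws z65',plane(c,(404,137),.065).round(4),plane(c,(403,229),.065).round(4),'knob88',plane(c,(408,187),.085).round(4))
print('bottle etc',plane(c,(313,390),.04).round(3))
s=pickle.load(open('scene0.pkl','rb'))
for nm,p in dict(plaster=(232,165),bottle=(375,212),ghandlebot=(232,262)).items(): print(nm,plane(s,p,0).round(3))
E
```

```text
[0.4976 0.0765]
[0.6527 0.0864]
[ 0.6626 -0.0095]
[ 0.5032 -0.0187]
0.1554
0.0963
0.1597
0.0954
bar top screws z65 [0.5723 0.0751 0.065 ] [ 0.5774 -0.0092  0.065 ] knob88 [0.5739 0.0337 0.085 ]
bottle etc [ 0.489 -0.218  0.04 ]
plaster [0.67  0.434 0.   ]
bottle [0.761 0.043 0.   ]
ghandlebot [0.445 0.189 0.   ]
```

Request:
move_arm --moves '[[[-0.02,0.03,0.0,-10,100],[-0.04,0.06,0.0,-20,100],[-0.06,0.09,0.0,-30,100],[-0.08,0.12,0.0,-40,100],[-0.1,0.15,0.0,-50,100]]]'

```text
clock: 0.78
eef_pos: [0.3991, 0.1508, 0.2498]
tool_rot: [0.941, 0.339, -0.0, -0.0]
ft_force: [-0.0, 0.0, 1.1]
grip_width: 0.0851
grasp_force: 0.0
```

Request:
move_arm --moves '[[[-0.015,0.01,0.0,-10,100],[-0.03,0.02,0.0,-20,100],[-0.03,0.03,0.0,-27,100],[-0.03,0.03,0.0,-27,100]]]'

```text
clock: 1.27
eef_pos: [0.3857, 0.1262, 0.2498]
tool_rot: [0.99, 0.143, -0.004, -0.021]
ft_force: [0.1, 0.1, 0.3]
grip_width: 0.0853
grasp_force: 0.0
```

```bash
python3 - <<'E'
from h import *
import pickle
c=cam('wrist'); save(c,'w1.png'); pickle.dump({k:c[k] for k in ('color','camera_matrix','R','o')},open('w1.pkl','wb'))
im=c['color']; hsv=cv2.cvtColor(im,cv2.COLOR_RGB2HSV)
m=cv2.inRange(hsv,(17,150,60),(35,255,255))
k,l,s,ce=cv2.connectedComponentsWithStats(m)
for i in range(1,k):
    if s[i,4]>100:
        ct=cv2.findContours((l==i).astype(np.uint8),0,2)[0][0]; print(s[i],cv2.minAreaRect(ct))
o=monitor.get_obs();print(o['eef_pos'],o['joint_pos'].round(2))
E
```

```text
[ 277    0   27  161 3041] ((288.5172424316406, 79.7930908203125), (25.504608154296875, 160.24501037597656), 1.3971809148788452)
[468  39  12  20 111] ((472.7241516113281, 48.189632415771484), (6.3136420249938965, 20.240793228149414), 21.801410675048828)
[0.38557726 0.12678025 0.2498545 ] [ 0.29  0.06 -0.22  1.3   0.04  3.14]
```

View pics/w1.png

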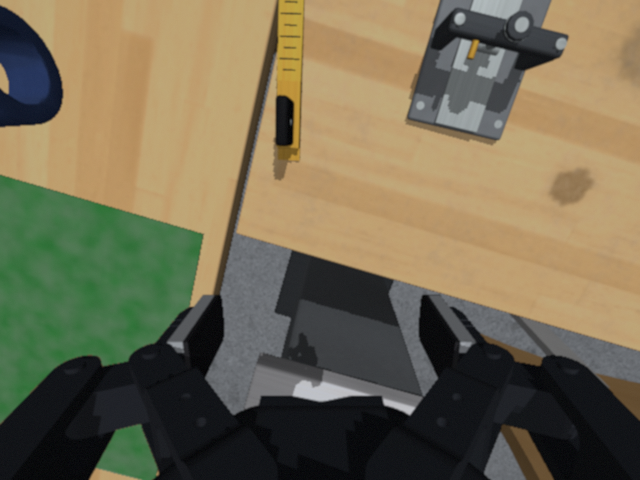

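Joint 6 hit its limit, so I'm turning the other way to the half-turn equivalent and then looking again.

Request:
move_arm --moves '[[[0.03,0.01,0.0,10,100],[0.06,0.02,0.0,20,100],[0.09,0.03,0.0,30,100],[0.12,0.04,0.0,40,100],[0.15,0.05,0.0,50,100]]]'

```text
clock: 1.95
eef_pos: [0.5363, 0.1784, 0.2496]
tool_rot: [0.834, 0.552, -0.013, -0.018]
ft_force: [0.3, 0.3, 0.8]
grip_width: 0.0855
grasp_force: 0.0
```

Request:
move_arm --moves '[[[0.01,0.0,0.0,10,100],[0.01,0.0,0.0,20,100],[0.01,0.0,0.0,30,100],[0.01,0.0,0.0,40,100],[0.01,0.0,0.0,50,100]]]'

```text
clock: 2.58
eef_pos: [0.5453, 0.1781, 0.2495]
tool_rot: [0.523, 0.852, -0.019, -0.011]
ft_force: [-0.2, -0.0, 0.5]
grip_width: 0.0854
grasp_force: 0.0
```

Request:
move_arm --moves '[[[0.0,0.0,0.0,10,100],[0.0,0.0,0.0,20,100],[0.0,0.0,0.0,30,100],[0.0,0.0,0.0,40,100],[0.0,0.0,0.0,50,100]]]'

```text
clock: 3.2
eef_pos: [0.5453, 0.1782, 0.2495]
tool_rot: [0.113, 0.993, -0.022, -0.002]
ft_force: [0.0, -0.2, 0.3]
grip_width: 0.0854
grasp_force: 0.0
```

```bash
python3 - <<'E'
from h import *
o=monitor.get_obs();print(o['clock'],o['eef_pos'],o['joint_pos'].round(2)); print(rot(o['tool_rot']).round(3))
E
```

```text
3.2 [0.54528161 0.17815825 0.24951088] [ 0.33  0.41  0.24  1.42 -0.04  0.56]
[[-0.974  0.225 -0.009]
 [ 0.225  0.973 -0.043]
 [-0.    -0.044 -0.999]]
```

The saturation left the tool tilted by 0.043 rad. I'll measure here first, then remove the tilt at the other end of joint 6.

```bash
python3 - <<'E'
from h import *
import pickle
c=cam('wrist'); save(c,'w2.png'); pickle.dump({k:c[k] for k in ('color','camera_matrix','R','o')},open('w2.pkl','wb'))
im=c['color']; hsv=cv2.cvtColor(im,cv2.COLOR_RGB2HSV)
m=cv2.inRange(hsv,(17,150,60),(35,255,255))
k,l,s,ce=cv2.connectedComponentsWithStats(m)
for i in range(1,k):
    if s[i,4]>100:
        ct=cv2.findContours((l==i).astype(np.uint8),0,2)[0][0]; print(s[i],cv2.minAreaRect(ct))
E
```

```text
[ 301   85   89  155 2993] ((345.61474609375, 162.86715698242188), (165.06837463378906, 22.520849227905273), 64.02560424804688)
[462 297  25  25 305] ((475.1241455078125, 308.03692626953125), (21.218107223510742, 21.381954193115234), 34.99201965332031)
[ 357  329   67   44 1143] ((390.5889892578125, 353.76898193359375), (21.098312377929688, 68.0455551147461), 62.241458892822266)
```

View pics/w2.png

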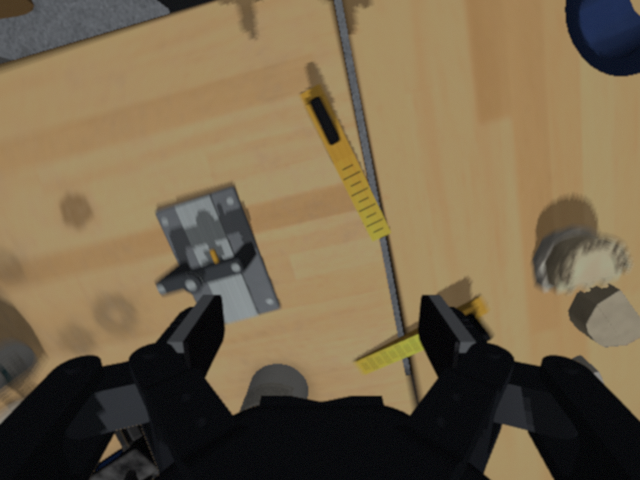

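Request:
move_arm --moves '[[[0.0,0.0,0.0,10,100],[0.0,0.0,0.0,20,100],[0.0,0.0,0.0,30,100],[0.0,0.0,0.0,40,100],[0.0,0.0,0.0,50,100]]]'

```text
clock: 3.88
eef_pos: [0.5453, 0.178, 0.2497]
tool_rot: [-0.316, 0.949, -0.02, 0.007]
ft_force: [0.3, 0.1, 1.5]
grip_width: 0.0853
grasp_force: 0.0
```

Request:
move_arm --moves '[[[0.0,0.0,0.0,10,100],[0.0,0.0,0.0,20,100],[0.0,0.0,0.0,30,100],[0.0,0.0,0.0,40,100],[0.0,0.0,0.0,50,100]]]'

```text
clock: 4.5
eef_pos: [0.5453, 0.1779, 0.2496]
tool_rot: [-0.687, 0.726, -0.015, 0.015]
ft_force: [-1.2, -0.7, 0.4]
grip_width: 0.0856
grasp_force: 0.0
```

Request:
move_arm --moves '[[[0.0,0.0,0.0,10,100],[0.0,0.0,0.0,20,100],[0.0,0.0,0.0,30,100],[0.0,0.0,0.0,40,100],[0.0,0.0,0.0,50,100]]]'

```text
clock: 5.12
eef_pos: [0.5454, 0.1779, 0.2497]
tool_rot: [0.93, -0.368, 0.007, -0.02]
ft_force: [0.2, -0.7, 0.5]
grip_width: 0.0851
grasp_force: 0.0
```

Request:
move_arm --moves '[[[0.0,0.0,0.0,10,100],[0.0,0.0,0.0,20,100],[0.0,0.0,0.0,30,100],[0.0,0.0,0.0,40,100],[0.0,0.0,0.0,50,100]]]'

```text
clock: 5.75
eef_pos: [0.5454, 0.1779, 0.2496]
tool_rot: [0.998, 0.059, -0.002, -0.022]
ft_force: [0.1, -0.7, 0.1]
grip_width: 0.0853
grasp_force: 0.0
```

```bash
python3 - <<'E'
from h import *
o=monitor.get_obs();print(o['clock'],o['eef_pos'],o['joint_pos'].round(3)); print(rot(o['tool_rot']).round(3))
E
```

```text
5.75 [0.54536343 0.17786444 0.2496453 ] [ 0.294  0.384  0.204  1.385  0.043 -2.967]
[[ 0.993  0.118 -0.007]
 [ 0.119 -0.992  0.043]
 [-0.002 -0.044 -0.999]]
```

The view shows the gauge's handle at about (324,120), its nose at about (378,235), and the stand at about (218,250) with the entry marker on its base side.

Request:
move_arm --moves '[[[0.0,0.0,0.0,9,100],[0.0,0.0,0.0,17,100],[0.0,0.0,0.0,17,100]]]'

```text
clock: 6.12
eef_pos: [0.5334, 0.2095, 0.2496]
tool_rot: [0.984, 0.18, -0.003, -0.009]
ft_force: [-0.2, -0.0, -0.4]
grip_width: 0.085
grasp_force: 0.0
```

```bash
python3 - <<'E'
from h import *
o=monitor.get_obs();print(o['clock'],o['eef_pos'],o['joint_pos'].round(3)); print(rot(o['tool_rot']).round(3))
E
```

```text
6.125 [0.53341623 0.20952577 0.24964026] [ 0.365  0.39   0.212  1.396  0.019 -3.138]
[[ 0.935  0.354 -0.009]
 [ 0.354 -0.935  0.016]
 [-0.003 -0.019 -1.   ]]
```

Working as predicted. The rest needs about 5.5° more.

Request:
move_arm --moves '[[[0.0,0.0,0.0,5.5,100],[0.0,0.0,0.0,5.5,100]]]'

```text
clock: 6.38
eef_pos: [0.5233, 0.2321, 0.2498]
tool_rot: [0.978, 0.206, -0.001, 0.001]
ft_force: [0.1, 0.2, 0.3]
grip_width: 0.0853
grasp_force: 0.0
```

```bash
python3 - <<'E'
from h import *
import pickle
o=monitor.get_obs();print(o['clock'],o['eef_pos'],o['joint_pos'].round(3)); print(rot(o['tool_rot']).round(4))
c=pickle.load(open('w2.pkl','rb')); im=c['color']; hsv=cv2.cvtColor(im,cv2.COLOR_RGB2HSV)
m=cv2.inRange(hsv,(17,150,60),(35,255,255)); k,l,s,ce=cv2.connectedComponentsWithStats(m)
g=[i for i in range(1,k) if s[i,4]>2000][0]
# handle top: dark pixels inside gauge bbox
dk=((im.max(2)<45)).astype(np.uint8); dk[:85]=0;dk[155:]=0;dk[:,:300]=0;dk[:,345:]=0
k2,l2,s2,c2=cv2.connectedComponentsWithStats(dk); j=1+np.argmax(s2[1:,4])
ct=cv2.findContours((l2==j).astype(np.uint8),0,2)[0][0]
print('handle',s2[j],c2[j])
box=cv2.boxPoints(cv2.minAreaRect(ct)); 
for b in box: print(b.round(1),plane(c,b,.056).round(4)[:2])
ys,xs=np.where(l==g); p=np.array([plane(c,(u,v),.0) for u,v in zip(xs,ys)])[:,:2].astype(np.float32)
r=cv2.minAreaRect(p); print('brass rect z0',r, cv2.boxPoints(r).round(4).tolist())
# scale bar area near nose only (thin): rows >180
q=np.array([plane(c,(u,v),.006)[:2] for u,v in zip(xs,ys) if v>185]).astype(np.float32)
r=cv2.minAreaRect(q); print('nose part',r,cv2.boxPoints(r).round(4).tolist())
E
python3 - <<'E'
import cv2
im=cv2.imread('pics/w2.png')[80:250,150:410]; cv2.imwrite('pics/c3.png',cv2.resize(im,(780,510),interpolation=cv2.INTER_CUBIC))
E
```

```text
6.375 [0.52327806 0.23205264 0.24978631] [ 4.190e-01  3.880e-01  2.110e-01  1.396e+00 -2.000e-03 -3.139e+00]
[[ 0.9147  0.4041 -0.0017]
 [ 0.4041 -0.9147 -0.0032]
 [-0.0028  0.0022 -1.    ]]
handle [311  97  28  47 492] [324.51829268 120.18089431]
[309. 101.] [0.4382 0.1839]
[318.2  96.4] [0.4364 0.1927]
[339.6 139.2] [0.4762 0.2035]
[330.4 143.8] [0.4782 0.1944]
brass rect z0 ((0.5071461796760559, 0.2064768373966217), (0.17935732007026672, 0.02456214651465416), 14.555370330810547) [[0.4172999858856201, 0.19580000638961792], [0.42340001463890076, 0.1720999926328659], [0.597000002861023, 0.21709999442100525], [0.5909000039100647, 0.24089999496936798]]
nose part ((0.5574877262115479, 0.2195158749818802), (0.07156238704919815, 0.023335276171565056), 15.446725845336914) [[0.5199000239372253, 0.22120000422000885], [0.5260999798774719, 0.19869999587535858], [0.5950999855995178, 0.21780000627040863], [0.5889000296592712, 0.2402999997138977]]
```

View pics/c3.png

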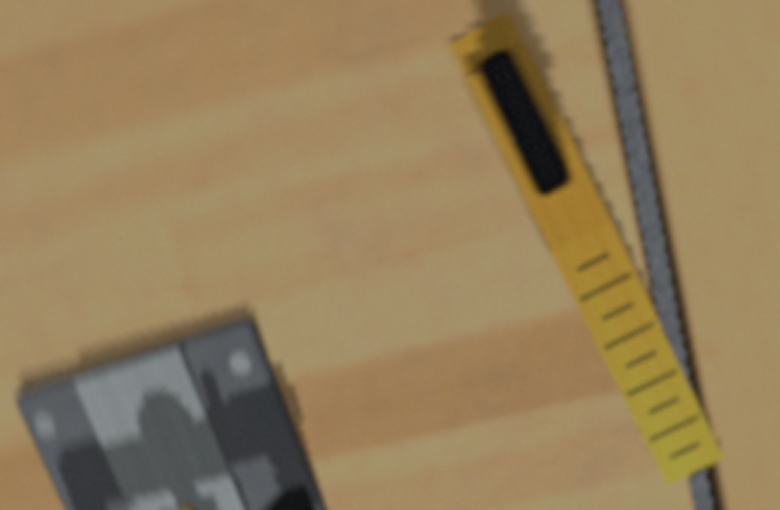

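The tilt is gone. The gauge origin is about (0.458, 0.193) with yaw 14.8°. Brass length measured 0.179 against 0.178 given, and the handle position agrees. Next I turn back −189° and move over the handle.

Request:
move_arm --moves '[[[-0.02,-0.01,0.0,-10,100],[-0.04,-0.02,0.0,-20,100],[-0.055,-0.03,0.0,-30,100],[-0.065,-0.039,0.0,-40,100],[-0.065,-0.039,0.0,-50,100]]]'

```text
clock: 7.0
eef_pos: [0.4584, 0.1904, 0.2502]
tool_rot: [0.973, -0.231, -0.001, 0.001]
ft_force: [0.6, 0.1, 0.6]
grip_width: 0.0853
grasp_force: 0.0
```

Request:
move_arm --moves '[[[0.0,0.0,0.0,-10,100],[0.0,0.0,0.0,-20,100],[0.0,0.0,0.0,-30,100],[0.0,0.0,0.0,-40,100],[0.0,0.0,0.0,-50,100]]]'

```text
clock: 7.62
eef_pos: [0.4592, 0.191, 0.25]
tool_rot: [0.784, -0.621, -0.002, 0.0]
ft_force: [-0.1, 0.2, 0.2]
grip_width: 0.0855
grasp_force: 0.0
```

Request:
move_arm --moves '[[[0.0,0.0,0.0,-10,100],[0.0,0.0,0.0,-20,100],[0.0,0.0,0.0,-30,100],[0.0,0.0,0.0,-40,100],[0.0,0.0,0.0,-50,100]]]'

```text
clock: 8.25
eef_pos: [0.4592, 0.191, 0.25]
tool_rot: [-0.448, 0.894, 0.001, 0.0]
ft_force: [-0.4, -0.9, -0.8]
grip_width: 0.0853
grasp_force: 0.0
```

Request:
move_arm --moves '[[[0.0,0.0,0.0,-10,100],[0.0,0.0,0.0,-20,100],[0.0,0.0,0.0,-30,100],[0.0,0.0,0.0,-39,100],[0.0,0.0,0.0,-39,100]]]'

```text
clock: 8.88
eef_pos: [0.4591, 0.1911, 0.25]
tool_rot: [-0.128, 0.992, 0.001, 0.001]
ft_force: [-0.8, -0.1, 0.0]
grip_width: 0.0853
grasp_force: 0.0
```

```bash
python3 - <<'E'
from h import *
o=monitor.get_obs();print(o['clock'],o['eef_pos'],o['joint_pos'].round(3)); print(rot(o['tool_rot']).round(4))
W=rot(o['tool_rot']);print(np.degrees(np.arctan2(W[1,1],W[0,1])))
E
```

```text
8.875 [0.45913139 0.19113554 0.24998478] [ 0.393  0.233 -0.004  1.33   0.002  0.136]
[[-0.967  -0.2549  0.0016]
 [-0.2549  0.967   0.0026]
 [-0.0023  0.0021 -1.    ]]
104.76559146884588
```

Request:
move_arm --moves '[[[-0.001,0.002,-0.055,0,80],[-0.001,0.002,-0.11,0,60],[-0.001,0.002,-0.165,0,60],[-0.001,0.002,-0.2,0,60],[-0.001,0.002,-0.213,0,60]]]'

```text
clock: 9.5
eef_pos: [0.4564, 0.1927, 0.0349]
tool_rot: [-0.129, 0.992, 0.001, -0.001]
ft_force: [-0.5, -0.4, 0.4]
grip_width: 0.0512
grasp_force: 0.0
```

Request:
move_arm --moves '[[[0.0,0.0,0.0,0,40],[0.0,0.0,0.0,0,20],[0.0,0.0,0.0,0,0],[0.0,0.0,0.0,0,0],[0.0,0.0,0.0,0,0]]]'

```text
clock: 10.12
eef_pos: [0.4595, 0.1944, 0.0388]
tool_rot: [-0.129, 0.992, 0.002, 0.003]
ft_force: [0.4, 0.1, 6.6]
grip_width: 0.0116
grasp_force: 59.6
```

Request:
move_arm --moves '[[[0.0,0.0,0.02,0,0],[0.0,0.0,0.06,0,0],[0.0,0.0,0.1,0,0],[0.0,0.0,0.1,0,0],[0.0,0.0,0.1,0,0]]]'

```text
clock: 10.75
eef_pos: [0.4574, 0.1936, 0.1367]
tool_rot: [-0.129, 0.992, 0.001, 0.001]
ft_force: [0.4, -0.7, -1.3]
grip_width: 0.0112
grasp_force: 58.6
```

```bash
python3 - <<'E'
from h import *
import pickle
o=monitor.get_obs();print(o['clock'],o['eef_pos'],rot(o['tool_rot']).round(4).tolist(),o['ft_force'],o['joint_pos'].round(2))
# stand from both saved wrist views: base top face by grey mask -> minAreaRect at z=.008
for f,(x0,y0,x1,y1) in (('wrist0',(300,110,490,240)),('w2',(150,175,290,300))):
    c=pickle.load(open(f+'.pkl','rb')); im=c['color'][y0:y1,x0:x1]
    hsv=cv2.cvtColor(im,cv2.COLOR_RGB2HSV); m=((hsv[...,1]<60)).astype(np.uint8)
    k,l,s,_=cv2.connectedComponentsWithStats(m); j=1+np.argmax(s[1:,4]); ys,xs=np.where(l==j)
    p=np.array([plane(c,(u+x0,v+y0),.008)[:2] for u,v in zip(xs,ys)]).astype(np.float32)
    print(f,s[j],cv2.minAreaRect(p),cv2.boxPoints(cv2.minAreaRect(p)).round(4).tolist())
c=cam('wrist'); save(c,'w3.png'); im=c['color']; hsv=cv2.cvtColor(im,cv2.COLOR_RGB2HSV)
m=cv2.inRange(hsv,(17,150,60),(35,255,255)); k,l,s,_=cv2.connectedComponentsWithStats(m)
print([list(x) for x in s[1:] if x[4]>100])
for n in('scene','side'): c=cam(n); save(c,n+'3.png')
a=cv2.imread('pics/w3.png');b=cv2.imread('pics/scene3.png');d=cv2.imread('pics/side3.png')
out=np.vstack([np.hstack([cv2.resize(a,(400,300)),cv2.resize(b[100:400,100:500],(400,300))]),np.hstack([cv2.resize(d[150:375,150:450],(400,300)),cv2.resize(b[170:320,210:410],(400,300))])])
cv2.imwrite('pics/m3.png',out)
E
```

```text
10.75 [0.45743656 0.19362012 0.13673463] [[-0.9669, -0.2553, 0.0013], [-0.2553, 0.9669, 0.0028], [-0.0019, 0.0023, -1.0]] [ 0.36111657 -0.69212984 -1.33333696] [ 0.4   0.31 -0.21  1.05  0.    0.14]
wrist0 [   20    15   151   109 13537] ((0.579623281955719, 0.026644345372915268), (0.15929372608661652, 0.11340847611427307), 3.630084991455078) [[0.4964999854564667, 0.07819999754428864], [0.5037000179290771, -0.03500000014901161], [0.6626999974250793, -0.024900000542402267], [0.6554999947547913, 0.08829999715089798]]
w2 [   6   12  122  113 9180] ((0.5750504732131958, 0.015688784420490265), (0.14523310959339142, 0.13882087171077728), 4.280032634735107) [[0.4975000023841858, 0.0794999971985817], [0.5077999830245972, -0.05889999866485596], [0.6525999903678894, -0.04809999838471413], [0.642300009727478, 0.09030000120401382]]
[[np.int32(298), np.int32(209), np.int32(48), np.int32(72), np.int32(2520)], [np.int32(85), np.int32(329), np.int32(11), np.int32(20), np.int32(172)], [np.int32(299), np.int32(372), np.int32(45), np.int32(29), np.int32(838)]]
```

View pics/m3.png

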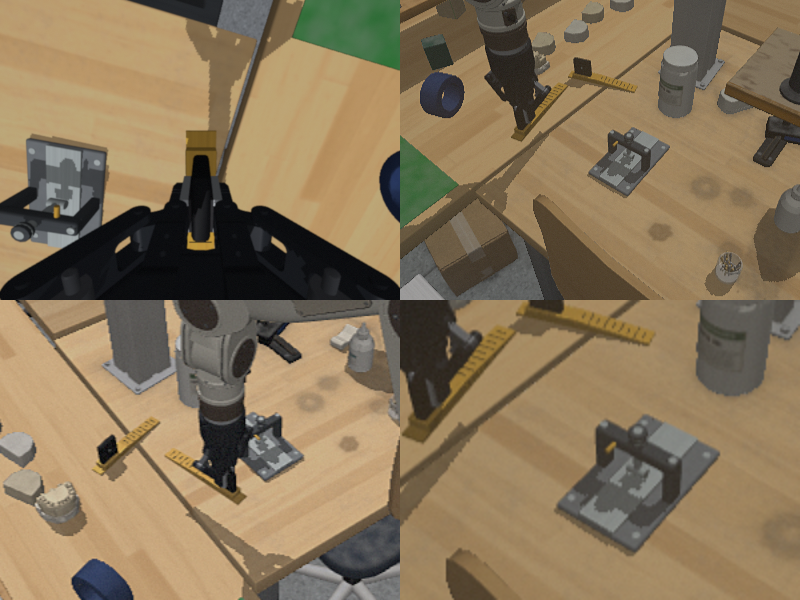

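The gauge is held level and straight. The foot is at about (0.5745, 0.0333) with yaw 3.5°, and the corners, bridge screws and knob agree to 1 mm. I'm moving to pre-insert, with the nose 35 mm short of the foot.

Request:
move_arm --moves '[[[-0.04,-0.03,0.01,-4,0],[-0.058,-0.08,0.01,-8,0],[-0.058,-0.13,0.01,-11.3,0],[-0.058,-0.17,0.0,-11.3,0],[-0.058,-0.17,0.0,-11.3,0]]]'

```text
clock: 11.52
eef_pos: [0.3983, 0.0217, 0.1356]
tool_rot: [-0.028, 1.0, 0.001, -0.001]
ft_force: [0.0, -0.0, -0.1]
grip_width: 0.0111
grasp_force: 58.8
```

Request:
move_arm --moves '[[[0.0,0.0,-0.04,0,0],[0.0,0.0,-0.075,0,0],[0.0,0.0,-0.082,0,0],[0.0,0.0,-0.082,0,0]]]'

```text
clock: 12.02
eef_pos: [0.3998, 0.0243, 0.0549]
tool_rot: [-0.031, 1.0, 0.001, 0.001]
ft_force: [0.0, -0.4, -0.9]
grip_width: 0.0112
grasp_force: 58.8
```

```bash
python3 - <<'E'
from h import *
o=monitor.get_obs();print(o['clock'],o['eef_pos'],rot(o['tool_rot']).round(4).tolist(),o['ft_force'],o['ft_torque'],o['joint_pos'].round(2))
for n in('scene','side'):
    c=cam(n); save(c,n+'4.png'); f=np.array([.5745,.0333,.012]); a=np.array([np.cos(np.radians(3.5)),np.sin(np.radians(3.5)),0])
    print(n,[proj(c,f+a*t).round(1).tolist() for t in (-.073,-.035,0,.083)])
b=cv2.imread('pics/scene4.png');d=cv2.imread('pics/side4.png')
cv2.imwrite('pics/m4.png',np.hstack([cv2.resize(b[200:320,230:390],(400,300),interpolation=2),cv2.resize(d[210:330,260:420],(400,300),interpolation=2)]))
E
```

```text
12.025 [0.39978871 0.02433602 0.05492838] [[-0.9981, -0.0617, 0.0009], [-0.0617, 0.9981, 0.0026], [-0.0011, 0.0026, -1.0]] [ 0.04431256 -0.3552276  -0.94190187] [-0.02128627  0.05107342 -0.00596498] [ 0.06  0.25 -0.55  0.76  0.   -0.  ]
scene [[306.4, 280.6], [317.7, 268.5], [327.7, 257.9], [349.8, 234.4]]
side [[363.3, 273.6], [353.9, 265.1], [345.5, 257.4], [326.4, 240.0]]
```

View pics/m4.png

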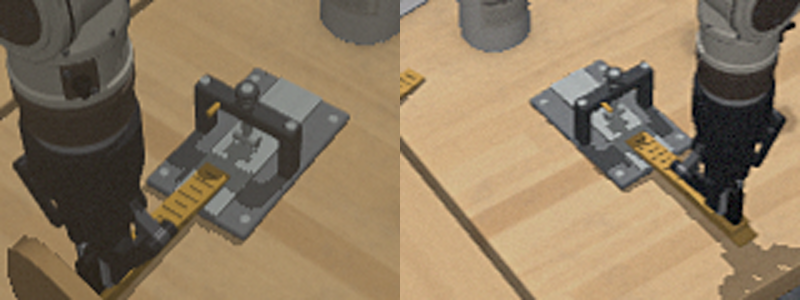

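The gauge is centred over the strip and square to it, just short of the foot. I'm lowering in small steps until contact.

Request:
move_arm --moves '[[[0.0,0.0,-0.001,0,0],[0.0,0.0,-0.002,0,0],[0.0,0.0,-0.003,0,0],[0.0,0.0,-0.003,0,0]]]'

```text
clock: 12.62
eef_pos: [0.3998, 0.0237, 0.052]
tool_rot: [-0.03, 1.0, 0.001, 0.001]
ft_force: [-0.6, 0.2, -0.6]
grip_width: 0.0113
grasp_force: 58.8
```

Request:
move_arm --moves '[[[0.0,0.0,-0.0005,0,0],[0.0,0.0,-0.001,0,0],[0.0,0.0,-0.001,0,0]]]'

```text
clock: 13.0
eef_pos: [0.3999, 0.0238, 0.0511]
tool_rot: [-0.03, 1.0, 0.001, 0.001]
ft_force: [-0.9, -0.1, 0.7]
grip_width: 0.0114
grasp_force: 59.0
```

Request:
move_arm --moves '[[[0.008,0.0005,-0.0003,0,0],[0.016,0.001,-0.0003,0,0],[0.024,0.0015,-0.0003,0,0],[0.032,0.002,-0.0003,0,0],[0.04,0.0024,-0.0003,0,0]]]'

```text
clock: 13.62
eef_pos: [0.4403, 0.0262, 0.0508]
tool_rot: [-0.03, 1.0, 0.001, 0.001]
ft_force: [-3.4, 0.3, 5.0]
grip_width: 0.0115
grasp_force: 59.6
```

Request:
move_arm --moves '[[[0.001,0.0,0.0,0,0],[0.002,0.0,0.0,0,0],[0.003,0.0002,0.0,0,0],[0.004,0.0002,0.0,0,0],[0.005,0.0003,0.0,0,0]]]'

```text
clock: 14.25
eef_pos: [0.444, 0.0264, 0.0508]
tool_rot: [-0.03, 1.0, 0.001, 0.0]
ft_force: [-2.8, -0.7, 5.4]
grip_width: 0.0109
grasp_force: 60.0
```

Request:
move_arm --moves '[[[0.001,0.0,0.0,0,0],[0.002,0.0,0.0,0,0],[0.003,0.0002,0.0,0,0],[0.004,0.0002,0.0,0,0],[0.005,0.0003,0.0,0,0]]]'

```text
clock: 14.88
eef_pos: [0.449, 0.0267, 0.0508]
tool_rot: [-0.03, 1.0, 0.001, 0.001]
ft_force: [-3.4, 0.5, 6.8]
grip_width: 0.0113
grasp_force: 59.9
```

The gauge is pressing down about 7 N, so I'm lightening it by 0.3 mm and continuing.

Request:
move_arm --moves '[[[0.0,0.0,0.0003,0,0],[0.001,0.0,0.0003,0,0],[0.002,0.0001,0.0003,0,0],[0.003,0.0002,0.0003,0,0],[0.004,0.0003,0.0003,0,0]]]'

```text
clock: 15.5
eef_pos: [0.454, 0.0271, 0.0509]
tool_rot: [-0.03, 1.0, 0.001, 0.001]
ft_force: [-0.8, 0.8, 1.8]
grip_width: 0.0109
grasp_force: 59.4
```

Request:
move_arm --moves '[[[0.001,0.0,0.0,0,0],[0.002,0.0001,0.0,0,0],[0.003,0.0002,0.0,0,0],[0.004,0.0002,0.0,0,0],[0.005,0.0003,0.0,0,0]]]'

```text
clock: 16.12
eef_pos: [0.4586, 0.0273, 0.0509]
tool_rot: [-0.03, 1.0, 0.001, 0.001]
ft_force: [-2.6, -0.5, 1.5]
grip_width: 0.0115
grasp_force: 59.3
```

Request:
move_arm --moves '[[[0.001,0.0,0.0,0,0],[0.002,0.0001,0.0,0,0],[0.003,0.0002,0.0,0,0],[0.004,0.0002,0.0,0,0],[0.005,0.0003,0.0,0,0]]]'

```text
clock: 16.75
eef_pos: [0.4609, 0.0274, 0.0509]
tool_rot: [-0.03, 1.0, 0.001, -0.002]
ft_force: [-11.2, -0.5, 10.6]
grip_width: 0.0113
grasp_force: 60.5
```

Firm contact: 11 N push, nose about 26 mm past the foot. I'm easing the push and the down load before releasing.

Request:
move_arm --moves '[[[-0.0005,0.0,0.0003,0,0],[-0.001,0.0,0.0004,0,0],[-0.001,0.0,0.0004,0,0]]]'

```text
clock: 17.12
eef_pos: [0.4611, 0.0274, 0.0509]
tool_rot: [-0.03, 1.0, 0.001, -0.001]
ft_force: [-6.1, 0.2, 3.2]
grip_width: 0.0113
grasp_force: 59.5
```

```bash
python3 - <<'E'
from h import *
o=monitor.get_obs();print(o['clock'],o['eef_pos'],rot(o['tool_rot']).round(4).tolist(),o['ft_force'],o['ft_torque'])
E
```

```text
17.125 [0.46107199 0.02741368 0.05089327] [[-0.9982, -0.0605, -0.0013], [-0.0605, 0.9982, 0.002], [0.0012, 0.002, -1.0]] [-6.07717253  0.24194789  3.19208896] [-0.19804412  0.78159793 -0.07719208]
```

Request:
move_arm --moves '[[[0.0004,0.0,0.0002,0,0],[0.0008,0.0,0.0003,0,0],[0.0008,0.0,0.0003,0,0]]]'

```text
clock: 17.5
eef_pos: [0.4611, 0.0274, 0.051]
tool_rot: [-0.03, 1.0, 0.001, -0.001]
ft_force: [-7.0, -0.9, 4.7]
grip_width: 0.0112
grasp_force: 59.6
```

Request:
move_arm --moves '[[[-0.0008,0.0,0.0,0,0],[-0.0008,0.0,0.0,0,10],[-0.0008,0.0,0.0,0,30],[-0.0008,0.0,0.0,0,45],[-0.0008,0.0,0.0,0,45]]]'

```text
clock: 18.12
eef_pos: [0.4636, 0.0277, 0.0519]
tool_rot: [-0.03, 1.0, 0.001, 0.002]
ft_force: [-0.2, 0.4, -0.6]
grip_width: 0.0382
grasp_force: 0.0
```

Request:
move_arm --moves '[[[0.0,0.0,0.02,0,45],[0.0,0.0,0.06,0,45],[-0.02,0.0,0.12,0,45],[-0.04,0.0,0.17,0,45],[-0.04,0.0,0.17,0,45]]]'

```text
clock: 18.75
eef_pos: [0.4249, 0.0279, 0.2261]
tool_rot: [-0.03, 1.0, 0.001, 0.006]
ft_force: [0.4, -0.5, 0.0]
grip_width: 0.0385
grasp_force: 0.0
```

```bash
python3 - <<'E'
from h import *
o=monitor.get_obs();print(o['clock'],o['eef_pos'],o['ft_force'])
for n in('scene','side'):
    c=cam(n); save(c,n+'5.png'); f=np.array([.5745,.0333,.015]); a=np.array([np.cos(np.radians(3.5)),np.sin(np.radians(3.5)),0])
    print(n,[proj(c,f+a*t).round(1).tolist() for t in (-.073,0,.026,.083)])
    im=c['color']; hsv=cv2.cvtColor(im,cv2.COLOR_RGB2HSV); m=cv2.inRange(hsv,(15,120,60),(35,255,255)); 
    x0,y0=(230,200) if n=='scene' else (280,210)
    ys,xs=np.where(m[y0:y0+140,x0:x0+160]); p=np.array([plane(c,(u+x0,v+y0),.018)[:2] for u,v in zip(xs,ys)])
    t=(p-f[:2])@a[:2]; w=(p-f[:2])@np.array([-a[1],a[0]]); k=(abs(w)<.03)&(t<.06)&(t>-.19); print(t[k].min(),t[k].max(),np.polyfit(t[k],w[k],1))
b=cv2.imread('pics/scene5.png');d=cv2.imread('pics/side5.png')
cv2.imwrite('pics/m5.png',np.hstack([cv2.resize(b[200:320,230:390],(400,300),interpolation=2),cv2.resize(d[210:330,280:440],(400,300),interpolation=2)]))
E
```

```text
18.75 [0.42490757 0.02786484 0.22610536] [ 0.43349924 -0.51537607  0.00558843]
scene [[306.4, 279.7], [327.7, 257.0], [334.9, 249.4], [349.8, 233.4]]
-0.18978125720294786 0.016965543927471783 [ 0.00276479 -0.00181674]
side [[363.3, 272.8], [345.5, 256.7], [339.4, 251.1], [326.3, 239.2]]
-0.1557303566286148 0.023042499955138344 [-0.01916245  0.00333458]
```

View pics/m5.png

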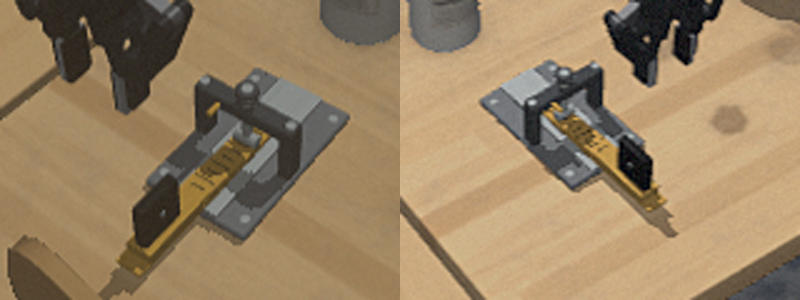

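The gauge lies flat and square under the foot, with its nose about 22–26 mm past it, and the gripper is clear. Handing in.

Request:
move_arm --moves '[[[0.0,0.0,0.0,0,45],[0.0,0.0,0.0,0,45]]]'

```text
clock: 19.1
eef_pos: [0.4224, 0.0276, 0.2202]
tool_rot: [-0.03, 1.0, 0.001, -0.0]
ft_force: [0.8, 0.5, -0.4]
grip_width: 0.0385
grasp_force: 0.0
```

```bash
python3 -c "
from workcell import job
print(job.job_done())"
```

```text
the job is handed in; nothing more can be done
None
```

I slid the taper gauge in under the foot, let it go flat and square with its nose about 22–26 mm past the foot, and handed in at about 19 s; the push peaked near 11 N and sat around 7 N before release, but no verdict came back and I could not measure the wedging force on the strip.

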